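Pack the two-layer carving kit

ROBOT

A 6-joint arm with a two-finger parallel gripper is mounted at the origin on the work surface. World frame = base frame: x ahead of the robot, y to its left, z up, the work surface at z = 0. Lengths are in m, angles in degrees, forces in N, time in s.
With the tool pointing down it reaches from about 0.25 to 0.725 m from the base axis. Payload 9.7 kg.
Tool frame: the origin (TCP) lies on the centre line of the jaws, within the pads' length; the fingertips stand bot.nose_length ahead of it and the grasp point (between the pads) lies 11 mm behind it (bot.nose_length is the distance from the TCP to the fingertips, in m); z points along the fingers, y is the line along which they close (so a half turn about z gives the same grasp; the last joint's range is limited). The gripper opens to 85 mm and grips with 20 to 120 N. Pads are 22 mm wide; open, the fingers measure 114 mm over their backs; the gripper's body (76 mm by 85 mm) begins 54 mm behind the grasp point. The pads swing forward as they close: fully open they stand 13 mm farther back than shut.
Start: joints at [0, 4.979, 10.078, 95.1, 0, 90], TCP at [0.55, -0, 0.239] pointing down, gripper open.
Joint ranges: [-179.16, 179.16], [-48.56, 103.87], [-65.8, 70.77], [-126.05, 130.52], [-82.76, 87.17], [-180, 180]. Speed limits (degrees/s): [127.2, 127.2, 147.25, 180, 180, 180].

INTERFACE

Orientations are given as [roll, pitch, yaw] about the fixed x, y, z axes, in that order (R = Rz(yaw) Ry(pitch) Rx(roll)).
In Python, from workcell import bot gives the robot as it stands. The module is installed in compiled form; this text tells all that it offers.
- The arm moves only by the shell command python3 -m inch 'ROWS' [OPENING] [FORCE]. ROWS is JSON, a list of rows, each a list of 4 numbers: the shift along the world's x, y, z in cm, then the turn about the world's z in degrees. A call has exactly 8 rows; each row is the pose to reach, as a shift and turn from the pose commanded when the call began; what a row does not reach only later rows make up. A row lasts 1/8 s, in which the tool goes at most 62.5 mm and 10.7 degrees, less where a joint would pass 70% of its speed; a pose out of reach is approached as far as the arm can. A call with a gripper value outside its range is refused whole. OPENING is the finger opening in cm, from 0 to 8.54, set as the call begins (- or left out, the last holds). The fingers move at their own pace and stop on an object; FORCE is the grip in N (left out, the last holds). Time passes only in rows, so rows that repeat a pose let the fingers close, or fill a call up. It gives the time, the measured TCP pose, the force, the opening and the grip force at its end, in the units of the state.
- bot.get_obs(): the state, without advancing time (a new reading comes with each control period).
- bot.camera(name): name is "scene" or "side" or "wrist"; returns a dict with "img" (480x640x3 uint8, red, green, blue), "fovy" (degrees; the focal length in pixels is half the picture's height over the tangent of half this angle, whatever the lens; pixels are square), "cx", "cy" (the principal point, pixels), "dist" ([k1, k2, p1, p2, k3] as OpenCV has them; the pictures are not rectified), "R" (3x3) and "t" (3): a world point X has camera coordinates R X + t; the wrist camera has in their place "mount" (4x4, takes a point from camera to tool coordinates, whose origin is the TCP and whose axes are the flange's). Camera axes: x right, y down, z forward; pixel columns grow to the right and rows downward; lengths in m; the calibration is good to about 2 mm. A picture is of the moment at which its call begins: read the wrist's pose just before it. There is no depth.
- bot.job_done(): hands the job in; it is judged then, once.
Trained networks look in a picture, given as the dict that the camera call returned (one of the last four; its "shot" number tells which), for a name from the list of things; names that differ only in an ending like _2 or _b are one class to them, and where a whole thing is asked for, a point or a joint stands for the part that bears it (a point fixed in the world has none). Each returns a list of dicts, best first, with "score" (0 to 1); they miss things now and then, are a little off and sometimes report something else, mostly with a low value. They report only what shows in the picture. A call takes as long as a camera call.
- bot.find_in(thing, picture): "point" ([column, row] in pixels, amid what is visible of it).
- bot.landmark_of(thing, picture): "point" ([column, row] in pixels: a listed point, or the origin of a listed thing).
The state is a dict: "time": time; "q": joint angles; "qd": joint speeds; "joint_efforts": joint torques, N m; "ee_pos": TCP position; "tcp_rot": TCP orientation; "wrist_force": force on the tool from outside, world axes, zero at the start; "torque": the same for the moment, N m; "opening": finger opening in m; "grasp_force": force on a finger pad.
Only numpy, scipy, OpenCV 4.12 (cv2) and the standard library are available. Lean on these libraries where they do the work, as an engineer would, in place of code of your own. Each camera call takes 0.05 s, during which the arm holds its last target. There are 200 camera calls.

TASK

Pack the woodcarving kit box in its two layers: first lay the grey whetstone flat in the empty recess in the bottom of the box, its length along the recess, and let go of it. Then lift the divider tray by its blue handle, keep it level so that the orange-handled gouge stays in it, and set it down in the box on the four corner blocks so that it sits level, squarely inside the box walls.

Things in the scene. Friction and masses are not known exactly. Their poses are not given: they have to be found in the camera images.
- kit_box: Open brown wooden box with brass corners, fixed, 178 x 234 x 76 mm high (x, y, z), walls and floor 8, inside 162 x 218 mm. Origin at the centre of its underside, y along its length. In its inner corners stand four pale blocks (39 mm in x, 35 mm in y), tops 50 mm above the table, which carry the tray. A teal insert on its floor has two recesses; the one at -y holds a red ink tin (top 33 mm up).
- cavity (a point): Centre of the pale green floor of the empty recess in the box's teal insert, 8 mm above the table, at (0, 44, 8) mm in the box's frame, axes as the box's. The recess is 120 mm (x) by 60 mm (y), 8 mm deep below the insert's top.
- whetstone: Whetstone, a plain block 100 x 40 x 36 mm high (x, y, z), slate grey upper part on a buff lower layer, 0.2 to 0.45 kg, loose, lying flat on the table. Origin at the centre of its underside, x along its length, z up. It lies among a pine block (105 x 45 x 34 mm) and a green lino block (90 x 42 x 30 mm), which stay out.
- divider: Loose tray of pale wood, 130 x 190 x 22 mm high (x, y, z), walls and base 5 mm, 0.25 to 0.5 kg. Origin at the centre of its underside, y along its length. A blue handle bar along y over its middle, 14 mm thick (x), 110 mm long, is 42 to 62 mm above the underside on uprights at y = +-48 mm. Knives are clipped in at +x, the loose gouge lies at -x. Fits the box either way round, length along length.
- gouge: Small gouge with an orange handle, about 133 x 17 x 15 mm, 50 g, lying loose along y in the divider tray's -x well, its underside 5 mm above the tray's underside. Origin under it, near the middle of its length.

How it is judged (in metres and radians):
On the way:
1. the whetstone lies flat in the empty recess, let go, while the divider tray is still outside the box (horizontal distance between whetstone and cavity below 0.018 m and z of whetstone in the frame of kit_box between 0.004 and 0.012 m and angle between whetstone's own z axis and vertical below 0.08 rad and contact force between the fingers and whetstone below 0.2 N and horizontal distance between divider and kit_box above 0.1 m), for 0.2 s.
At the end, for the whole second after the job is handed in: Whetstone flat on the recess floor within 18 mm of its centre; divider tray resting on the four corner blocks, within 20 mm of centre each way, height within 4 mm, tilt under 4 degrees, turned under 14 degrees (either way round); orange gouge still in the tray; all at rest (horizontal distance between whetstone and cavity below 0.018 m and z of whetstone in the frame of kit_box between 0.004 and 0.012 m and angle between whetstone's own z axis and vertical below 0.08 rad and x of divider in the frame of kit_box between -0.02 and 0.02 m and y of divider in the frame of kit_box between -0.02 and 0.02 m and z of divider in the frame of kit_box between 0.046 and 0.054 m and angle between divider's own z axis and vertical below 0.07 rad and angle between the x axis of divider and the x axis of kit_box, either way round below 0.25 rad and x of gouge in the frame of divider between -0.065 and 0.065 m and y of gouge in the frame of divider between -0.095 and 0.095 m and z of gouge in the frame of divider between 0 and 0.02 m and linear speed of each of whetstone, divider, gouge below 0.02 m/s); the robot touches nothing.
It also fails if it takes over 64 s, if anything falls off the work surface, if the arm or the gripper's body presses on something with over 40 N, if the wrist force passes 120 N, or if a joint passes its speed limit or range.

## Working session

There is one attempt and no reset: what is moved stays moved. The work goes in short steps, Python scripts to look and compute and a shell command to move; the robot and the scene stay as the last step left them, time stands still between calls to the robot, and variables do not carry over. Pictures are saved under pics/ and viewed, at most 10 in all, crops included, and the job is handed in when it is done.

```bash
mkdir -p pics; cat > h.py <<'E'
import numpy as np, cv2
from workcell import bot
from scipy.spatial.transform import Rotation as Ro
def cam(n):
    o=bot.get_obs(); c=bot.camera(n); h,w=c["img"].shape[:2]
    f=h/2/np.tan(np.radians(c["fovy"])/2)
    c["K"]=np.array([[f,0,c["cx"]],[0,f,c["cy"]],[0,0,1.]])
    if "mount" in c:
        M=np.array(c["mount"]); T=np.eye(4); T[:3,:3]=Ro.from_euler("xyz",o["tcp_rot"],degrees=True).as_matrix(); T[:3,3]=o["ee_pos"]
        A=np.linalg.inv(T@M); c["R"],c["t"]=A[:3,:3],A[:3,3]
    c["R"]=np.array(c["R"]);c["t"]=np.array(c["t"]).ravel()
    return c
def ray(c,p,z):
    u=cv2.undistortPoints(np.array([[p]],float),c["K"],np.array(c["dist"],float)).ravel()
    d=c["R"].T@np.array([u[0],u[1],1]); o=-c["R"].T@c["t"]
    return o+d*(z-o[2])/d[2]
def proj(c,X):
    return cv2.projectPoints(np.array(X,float).reshape(-1,3),cv2.Rodrigues(c["R"])[0],c["t"],c["K"],np.array(c["dist"],float))[0].reshape(-1,2)
def save(c,n): cv2.imwrite(f"pics/{n}.png",c["img"][:,:,::-1])
E
python3 - <<'E'
from h import *
print(bot.get_obs(), bot.nose_length)
for n in ["scene","side"]:
    c=cam(n); save(c,n+"0")
    for t,z in [("kit_box",0),("cavity",.008),("whetstone",0),("divider",0),("gouge",.005)]:
        for r in bot.landmark_of(t,c)[:2]: print(n,t,round(r["score"],2),np.round(r["point"]),ray(c,r["point"],z).round(3))
E
```

```text
{'time': 0.0, 'q': array([ 1.17905288e-03,  5.01023716e+00,  1.00358726e+01,  9.50994254e+01,
       -7.14181665e-04,  8.99994724e+01]), 'qd': array([ 0.03962886, -0.03360052,  0.06998456, -0.08638012,  0.02244627,
        0.09472608]), 'joint_efforts': array([ 7.68234549e-04, -5.20392072e+01,  4.64802504e+01,  1.63646933e-02,
        2.23589603e-05, -6.77332673e-05]), 'ee_pos': array([5.49789433e-01, 7.86100650e-06, 2.38604045e-01]), 'tcp_rot': array([-1.79926210e+02,  7.13501564e-04,  9.00017076e+01]), 'wrist_force': array([0.06152837, 0.14824879, 0.21738616]), 'torque': array([-0.03022476,  0.03537823,  0.05187672]), 'grasp_force': 0.0, 'opening': 0.08540588149283196} 0.008
scene kit_box 0.75 [308. 264.] [ 0.525 -0.01   0.   ]
scene cavity 0.71 [331. 252.] [0.504 0.041 0.008]
scene whetstone 0.56 [415. 227.] [0.44  0.237 0.   ]
scene divider 0.98 [143. 274.] [ 0.52  -0.349  0.   ]
scene divider 0.49 [309. 259.] [ 0.512 -0.006  0.   ]
side kit_box 0.84 [317. 250.] [ 0.518 -0.002  0.   ]
side cavity 0.61 [302. 235.] [0.502 0.045 0.008]
side whetstone 0.74 [247. 190.] [0.438 0.239 0.   ]
side divider 0.83 [392. 385.] [ 0.518 -0.36   0.   ]
side gouge 0.79 [380. 394.] [ 0.488 -0.369  0.005]
```

View pics/scene0.png

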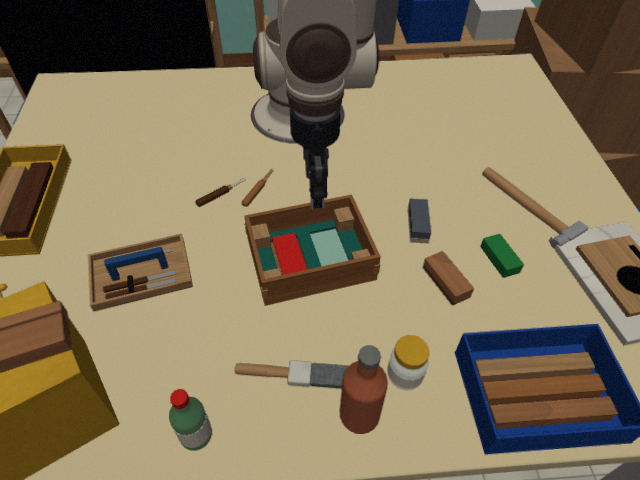

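View pics/side0.png

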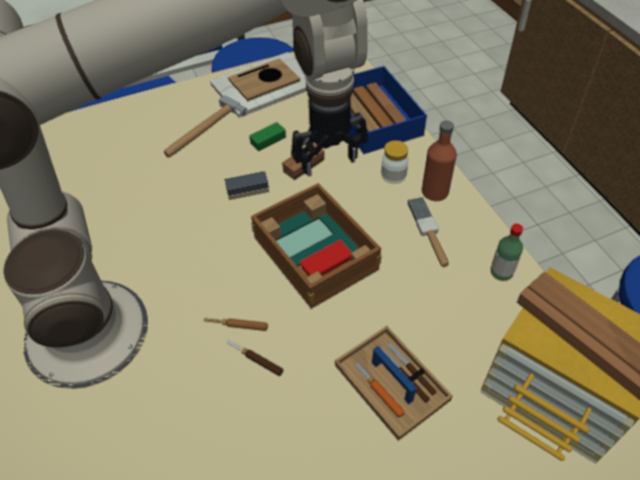

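The pictures show the box at the centre, the whetstone at scene (419,220) and the tray at scene (140,270), with the orange gouge on the tray's robot side. Next I'll take a wrist view of the box.

```bash
python3 - <<'E'
from h import *
c=cam("wrist"); save(c,"w0"); print(np.array(c["mount"]).round(3), c["fovy"])
for t,z in [("kit_box",0),("cavity",.008),("whetstone",0)]:
    for r in bot.landmark_of(t,c)[:2]: print(t,round(r["score"],2),np.round(r["point"]),ray(c,r["point"],z).round(3))
E
python3 -m inch '[[-2,4,0,10],[-4,8,0,20],[-6,12,0,30],[-8,16,0,40],[-9,19,0,50],[-10,22,0,60],[-11,23.5,0,70],[-11,23.5,0,80]]'
```

```text
[[-0.001 -0.962 -0.273  0.07 ]
 [ 1.    -0.    -0.001 -0.   ]
 [ 0.001 -0.273  0.962 -0.134]
 [ 0.     0.     0.     1.   ]] 70.9602232669379
cavity 0.81 [275. 178.] [0.501 0.035 0.008]
time: 1.8
ee_pos: [0.4394, 0.2361, 0.2393]
tcp_rot: [180.0, -0.0, 170.4]
wrist_force: [-0.2, -0.2, -0.4]
opening: 0.0852
grasp_force: 0.0
```

View pics/w0.png

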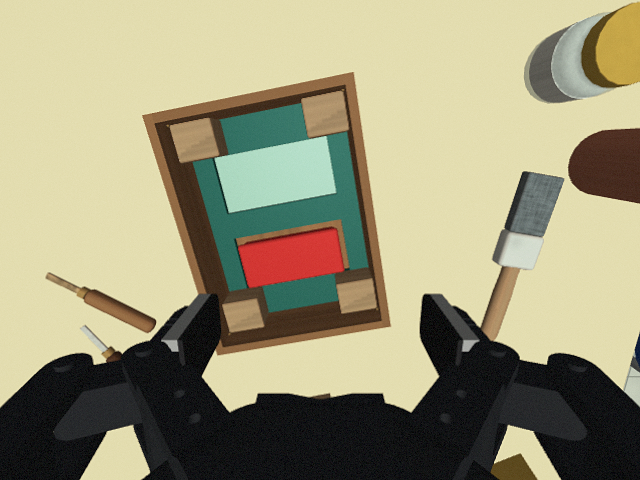

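The wrist view shows the box rim corners at (143,115), (353,72), (390,326), (219,355). The green recess floor spans (214,156) to (336,192).

```bash
cat >> h.py <<'E'
def rect(c,pts,z):
    P=np.array([ray(c,p,z)[:2] for p in pts]); m=P.mean(0)
    e=[P[1]-P[0],P[2]-P[1],P[2]-P[3],P[3]-P[0]]
    return m.round(4),[ (round(np.linalg.norm(v),4),round(float(np.degrees(np.arctan2(v[1],v[0]))),1)) for v in e]
E
python3 - <<'E'
from h import *
c=cam("wrist"); save(c,"w1")
for t,z in [("kit_box",0),("cavity",.008),("whetstone",0)]:
    for r in bot.landmark_of(t,c)[:2]: print(t,round(r["score"],2),np.round(r["point"]),ray(c,r["point"],z).round(3))
T=np.eye(4); T[:3,:3]=Ro.from_euler("xyz",[-179.926,0,90.0017],degrees=True).as_matrix(); T[:3,3]=[.54979,0,.2386]
A=np.linalg.inv(T@np.array(c["mount"])); c["R"],c["t"]=A[:3,:3],A[:3,3]
print("rim",rect(c,[(143,115),(353,72),(390,326),(219,355)],.076))
print("rec",rect(c,[(214,156),(328,136),(336,192),(229,213)],.008))
E
```

```text
kit_box 0.88 [135. 299.] [ 0.511 -0.002  0.   ]
cavity 0.86 [161. 293.] [0.506 0.035 0.008]
whetstone 0.91 [323. 207.] [0.438 0.24  0.   ]
rim (array([ 0.5116, -0.0049]), [(np.float64(0.1758), 10.6), (np.float64(0.2319), -79.5), (np.float64(0.1744), 10.9), (np.float64(0.2327), -79.1)])
rec (array([0.5034, 0.0383]), [(np.float64(0.1213), 9.5), (np.float64(0.0585), -81.2), (np.float64(0.1196), 11.1), (np.float64(0.0619), -79.6)])
```

View pics/w1.png

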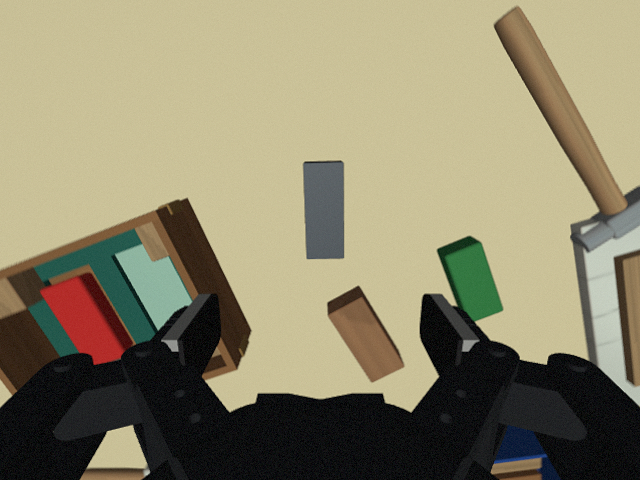

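Whetstone top face is at (303,163)–(344,259); the pine block is clear of the fingers' place.

```bash
python3 - <<'E'
from h import *
c=cam("wrist")
print(bot.get_obs()["ee_pos"],bot.get_obs()["tcp_rot"],rect(c,[(303.5,163),(343,163),(344,258),(306,258.5)],.036))
E
```

```text
[0.44009423 0.23485029 0.23927813] [-1.79998963e+02  2.40887678e-03  1.69763074e+02] (array([0.4379, 0.24  ]), [(np.float64(0.0386), 79.7), (np.float64(0.098), -8.6), (np.float64(0.0402), 80.5), (np.float64(0.0986), -9.5)])
```

```bash
python3 -m inch '[[-0.2,0.5,-4,0.6],[-0.2,0.5,-8,0.6],[-0.2,0.5,-12,0.6],[-0.2,0.5,-15,0.6],[-0.2,0.5,-18,0.6],[-0.2,0.5,-20,0.6],[-0.2,0.5,-21.7,0.6],[-0.2,0.5,-21.7,0.6]]'
python3 -m inch '[[0,0,0,0],[0,0,0,0],[0,0,0,0],[0,0,0,0],[0,0,0,0],[0,0,0,0],[0,0,0,0],[0,0,0,0]]' 3 50
```

```text
time: 3.05
ee_pos: [0.4375, 0.2395, 0.0212]
tcp_rot: [-179.9, -0.1, 170.5]
wrist_force: [-0.3, -0.2, -0.1]
opening: 0.0856
grasp_force: 0.0
time: 4.05
ee_pos: [0.4386, 0.2405, 0.0233]
tcp_rot: [179.9, 0.1, 170.6]
wrist_force: [-0.1, 1.8, 7.3]
opening: 0.0391
grasp_force: 51.9
```

```bash
python3 -m inch '[[0,0,1,0],[0,0,4,0],[0,0,8,0],[0,0,12,0],[0,-2,14,2],[1,-5,14,4],[2,-8,14,8],[3,-11,14,12]]'
python3 -m inch '[[1,-3,0,2],[2,-5,0,4],[3,-7,0,6],[3.6,-9.2,0,8],[3.6,-9.2,0,8],[3.6,-9.2,0,8],[3.6,-9.2,0,8],[3.6,-9.2,0,8]]'
python3 - <<'E'
from h import *
c=cam("side"); w=cam("wrist"); cv2.imwrite("pics/h1.png",np.hstack([cv2.resize(c["img"],(400,300)),cv2.resize(w["img"],(400,300))])[:,:,::-1])
for t,z in [("kit_box",0),("cavity",.008)]:
    for r in bot.landmark_of(t,w)[:2]: print(t,round(r["score"],2),np.round(r["point"]),ray(w,r["point"],z).round(3))
E
```

```text
time: 5.05
ee_pos: [0.4679, 0.129, 0.1624]
tcp_rot: [-180.0, -0.0, -177.3]
wrist_force: [0.5, 0.4, -3.9]
opening: 0.039
grasp_force: 51.2
time: 6.05
ee_pos: [0.5038, 0.0385, 0.1623]
tcp_rot: [180.0, -0.0, -169.4]
wrist_force: [0.3, -0.9, -3.2]
opening: 0.0388
grasp_force: 51.4
kit_box 0.89 [273. 223.] [ 0.51  -0.003  0.   ]
```

View pics/h1.png

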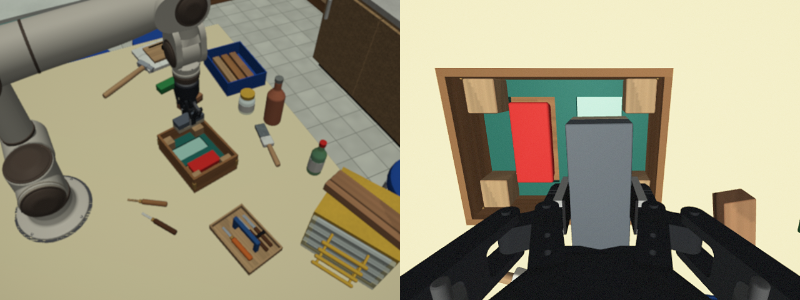

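The stone is held straight and lined up over the recess, so I lower it.

```bash
python3 -m inch '[[0,0,-2,0],[0,0,-5,0],[0,0,-8,0],[0,0,-10,0],[0,0,-11.5,0],[0,0,-12.5,0],[0,0,-13.1,0],[0,0,-13.1,0]]'
python3 -m inch '[[0,0,0,0],[0,0,0,0],[0,0,0,0],[0,0,-0,0],[0,0,0,0],[0,0,0,0],[0,0,0,0],[0,0,0,0]]' 5.6
```

```text
time: 7.25
ee_pos: [0.5043, 0.038, 0.0318]
tcp_rot: [-180.0, 0.0, -169.4]
wrist_force: [0.9, 0.5, -2.7]
opening: 0.0389
grasp_force: 51.4
time: 8.25
ee_pos: [0.504, 0.038, 0.0313]
tcp_rot: [180.0, -0.0, -169.4]
wrist_force: [-0.5, 0.6, 0.7]
opening: 0.0562
grasp_force: 0.0
```

```bash
python3 -m inch '[[0,0,2,0],[0,0,6,0],[0,0,11,0],[0,0,16,0],[0,0,20,0],[0,0,20,0],[0,0,20,0],[0,0,20,0]]'
python3 - <<'E'
from h import *
w=cam("wrist"); save(w,"w2")
for t,z in [("kit_box",0),("cavity",.008),("whetstone",.008)]:
    for r in bot.landmark_of(t,w)[:2]: print(t,round(r["score"],2),np.round(r["point"]),ray(w,r["point"],z).round(3))
E
```

```text
time: 9.25
ee_pos: [0.5036, 0.038, 0.2299]
tcp_rot: [180.0, -0.1, -169.4]
wrist_force: [-0.2, -0.3, 0.2]
opening: 0.0561
grasp_force: 0.0
kit_box 0.93 [282. 211.] [ 0.511 -0.002  0.   ]
whetstone 0.93 [322. 213.] [0.504 0.04  0.008]
```

View pics/w2.png

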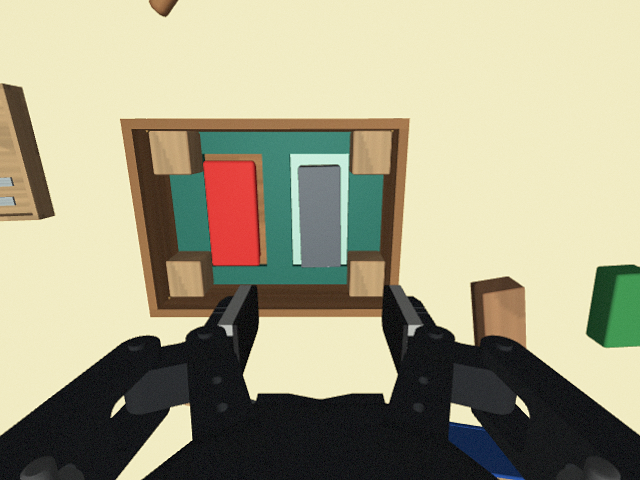

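The stone, at pixel (320,215), lies flat in the recess about 2 mm from its centre. Next is the tray.

```bash
python3 -m inch '[[0,-5,0,-10],[0,-10,0,-20],[1,-15,0,-30],[1,-20,0,-40],[1,-25,0,-50],[1.5,-30,0,-60],[1.5,-34,0,-70],[1.5,-37,0,-80]]'
python3 -m inch '[[0,-1,0,-5],[0,-1.5,0,-8],[0,-1.5,0,-8],[0,-1.5,0,-8],[0,-1.5,0,-8],[0,-1.5,0,-8],[0,-1.5,0,-8],[0,-1.5,0,-8]]' 8.54
python3 - <<'E'
from h import *
w=cam("wrist"); save(w,"w3")
for t,z in [("divider",0),("gouge",.005)]:
    for r in bot.landmark_of(t,w)[:2]: print(t,round(r["score"],2),np.round(r["point"]),ray(w,r["point"],z).round(3))
E
```

```text
time: 10.45
ee_pos: [0.5187, -0.3338, 0.2306]
tcp_rot: [-180.0, -0.0, 110.2]
wrist_force: [-0.2, 0.3, -0.3]
opening: 0.0561
grasp_force: 0.0
time: 11.45
ee_pos: [0.519, -0.3469, 0.2313]
tcp_rot: [180.0, 0.0, 102.6]
wrist_force: [0.7, 0.0, -0.3]
opening: 0.0856
grasp_force: 0.0
divider 0.83 [318. 213.] [ 0.517 -0.35   0.   ]
gouge 0.87 [289. 218.] [ 0.488 -0.362  0.005]
```

View pics/w3.png

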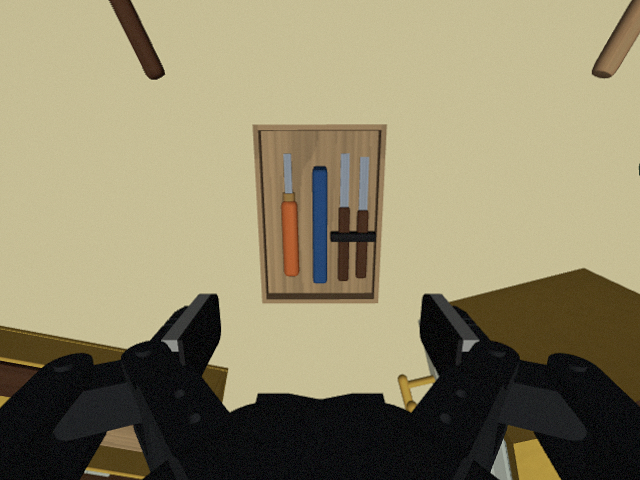

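The blue handle spans (313,168)–(327,282), nearly aligned with the tool. The gouge is to its left at (290,220).

```bash
python3 - <<'E'
from h import *
w=cam("wrist")
print(rect(w,[(313,168),(327,168),(327,282),(313,282)],.062),rect(w,[(253,125),(386,125),(378,303),(263,303)],.022), bot.get_obs()["tcp_rot"])
E
```

```text
(array([ 0.5196, -0.3517]), [(np.float64(0.0123), 12.6), (np.float64(0.1084), -77.1), (np.float64(0.0136), 12.6), (np.float64(0.1084), -77.8)]) (array([ 0.5201, -0.3538]), [(np.float64(0.1283), 12.6), (np.float64(0.1886), -77.1), (np.float64(0.1286), 12.6), (np.float64(0.1887), -77.2)]) [-1.79998941e+02  6.25793320e-05  1.02600112e+02]
```

```bash
python3 -m inch '[[0.1,-0.6,-3,0],[0.1,-0.6,-6,0],[0.1,-0.6,-9,0],[0.1,-0.6,-12,0],[0.1,-0.6,-15,0],[0.1,-0.6,-17.5,0],[0.1,-0.6,-18.9,0],[0.1,-0.6,-18.9,0]]'
python3 -m inch '[[0,0,0,0],[0,0,0,0],[0,0,0,0],[0,0,0,0],[0,0,0,0],[0,0,0,0],[0,0,0,0],[0,0,0,0]]' 0.4 110
python3 -m inch '[[0,0,0,0],[0,0,0,0],[0,0,0.2,0],[0,0,0.5,0],[0,0,1,0],[0,0,1.5,0],[0,0,2,0],[0,0,2,0]]'
```

```text
time: 12.65
ee_pos: [0.5196, -0.3527, 0.0416]
tcp_rot: [-179.9, -0.1, 102.6]
wrist_force: [-0.4, 0.5, -0.5]
opening: 0.0856
grasp_force: 0.0
time: 13.65
ee_pos: [0.5202, -0.3531, 0.0429]
tcp_rot: [180.0, 0.0, 102.6]
wrist_force: [-2.1, 0.2, 4.9]
opening: 0.0121
grasp_force: 108.3
time: 14.65
ee_pos: [0.5203, -0.3532, 0.063]
tcp_rot: [180.0, 0.0, 102.6]
wrist_force: [-0.8, -0.4, -3.3]
opening: 0.0123
grasp_force: 107.3
```

```bash
python3 -m inch '[[0,0,0.5,0],[0,0,1.5,0],[0,0,3,0],[0,0,5,0],[0,0,7,0],[0,0,8.5,0],[0,0,9.5,0],[0,0,10,0]]'
python3 - <<'E'
from h import *
c=cam("side"); s=cam("scene"); w=cam("wrist")
cv2.imwrite("pics/h2.png",np.hstack([cv2.resize(c["img"][200:440,260:580],(400,300)),cv2.resize(w["img"],(400,300))])[:,:,::-1])
print(bot.get_obs()["torque"],bot.get_obs()["wrist_force"])
E
```

```text
time: 15.65
ee_pos: [0.5201, -0.3531, 0.1628]
tcp_rot: [180.0, 0.0, 102.6]
wrist_force: [-0.5, -0.8, -4.7]
opening: 0.012
grasp_force: 107.4
[ 0.07166431  0.02308462 -0.03498019] [-0.95690248 -0.14859077 -4.63996319]
```

View pics/h2.png

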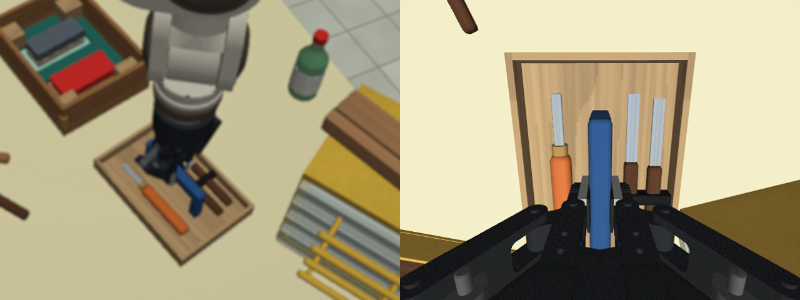

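The tray hangs level, with the gouge still in it at the left. I'll check the tilt numerically and carry it over.

```bash
python3 - <<'E'
from h import *
w=cam("wrist"); a=np.radians(12.6); R=np.array([[np.cos(a),-np.sin(a)],[np.sin(a),np.cos(a)]])
X=[list(R@np.array(p)+[.520,-.353])+[.143] for p in [(-.065,.095),(.065,.095)]]
print(proj(w,X), "seen ~168,83 / 472,83")
E
python3 -m inch '[[0,0.5,0,0],[0,1.5,0,0],[-0.1,3,0,-0.2],[-0.1,5,0,-0.4],[-0.2,7.5,0,-0.6],[-0.2,10,0,-0.8],[-0.3,12.5,0,-1],[-0.4,15,0,-1.2]]'
python3 -m inch '[[0,2.5,0,0],[-0.1,5,0,-0.2],[-0.2,7.5,0,-0.4],[-0.2,10,0,-0.6],[-0.3,12.5,0,-0.8],[-0.4,15,0,-0.9],[-0.4,17,0,-0.9],[-0.4,18.5,0,-0.9]]'
python3 -m inch '[[0,0.7,0,0],[0,1.2,0,0],[0,1.4,0,0],[0,1.4,0,0],[0,1.4,0,0],[0,1.4,0,0],[0,1.4,0,0],[0,1.4,0,0]]'
python3 - <<'E'
from h import *
s=cam("scene"); w=cam("wrist")
cv2.imwrite("pics/h3.png",np.hstack([cv2.resize(s["img"][150:330,190:430],(400,300)),cv2.resize(w["img"],(400,300))])[:,:,::-1])
E
```

```text
[[164.42072407  80.93873131]
 [477.66838521  80.65582672]] seen ~168,83 / 472,83
time: 16.85
ee_pos: [0.5157, -0.201, 0.1625]
tcp_rot: [180.0, 0.0, 101.4]
wrist_force: [-0.2, 0.7, -3.9]
opening: 0.0121
grasp_force: 107.4
time: 17.85
ee_pos: [0.5115, -0.0164, 0.1625]
tcp_rot: [180.0, 0.0, 100.6]
wrist_force: [0.2, 0.8, -3.9]
opening: 0.0121
grasp_force: 107.4
time: 18.85
ee_pos: [0.512, -0.0041, 0.1623]
tcp_rot: [180.0, -0.0, 100.5]
wrist_force: [0.6, -0.6, -3.6]
opening: 0.0123
grasp_force: 107.4
```

View pics/h3.png

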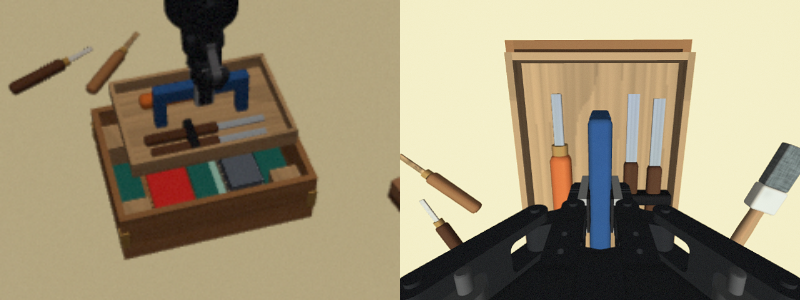

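The tray is centred over the box and level, with the gouge in place. I lower it slowly.

```bash
python3 -m inch '[[0,0,-0.5,0],[0,0,-1.5,0],[0,0,-2.5,0],[0,0,-3.5,0],[0,0,-4.5,0],[0,0,-5.3,0],[0,0,-5.8,0],[0,0,-6,0]]'
python3 -m inch '[[0,0,-0.2,0],[0,0,-0.4,0],[0,0,-0.6,0],[0,0,-0.7,0],[0,0,-0.8,0],[0,0,-0.9,0],[0,0,-0.9,0],[0,0,-0.9,0]]'
```

```text
time: 19.95
ee_pos: [0.512, -0.004, 0.1021]
tcp_rot: [-180.0, -0.0, 100.5]
wrist_force: [-0.2, 0.4, -3.0]
opening: 0.0122
grasp_force: 107.4
time: 20.95
ee_pos: [0.512, -0.004, 0.0933]
tcp_rot: [180.0, -0.0, 100.5]
wrist_force: [-0.1, 0.6, -3.5]
opening: 0.0124
grasp_force: 107.4
```

```bash
python3 -m inch '[[0,0,-0.03,0],[0,0,-0.06,0],[0,0,-0.09,0],[0,0,-0.12,0],[0,0,-0.12,0],[0,0,-0.12,0],[0,0,-0.12,0],[0,0,-0.12,0]]'
```

```text
time: 21.95
ee_pos: [0.5121, -0.004, 0.0929]
tcp_rot: [180.0, 0.0, 100.5]
wrist_force: [-2.9, 0.5, 5.6]
opening: 0.0119
grasp_force: 108.8
```

```bash
python3 -m inch '[[0,0,0,0],[0,0,0,0],[0,0,0,0],[0,0,0,0],[0,0,0,0],[0,0,0,0],[0,0,0,0],[0,0,0,0]]' 5
python3 -m inch '[[0,0,0.5,0],[0,0,2,0],[0,0,5,0],[0,0,9,0],[0,0,13,0],[0,0,16,0],[0,0,16,0],[0,0,16,0]]'
python3 - <<'E'
from h import *
s=cam("scene"); w=cam("wrist")
cv2.imwrite("pics/h4.png",np.hstack([cv2.resize(s["img"][150:330,190:430],(400,300)),cv2.resize(w["img"],(400,300))])[:,:,::-1])
for t,z in [("divider",0.05),("gouge",.055),("kit_box",0)]:
    for r in bot.landmark_of(t,w)[:1]: print(t,round(r["score"],2),np.round(r["point"]),ray(w,r["point"],z).round(3))
E
```

```text
time: 22.95
ee_pos: [0.512, -0.004, 0.0921]
tcp_rot: [180.0, 0.0, 100.5]
wrist_force: [0.3, -0.3, -0.7]
opening: 0.0502
grasp_force: 0.0
time: 23.95
ee_pos: [0.5119, -0.004, 0.252]
tcp_rot: [-180.0, -0.0, 100.5]
wrist_force: [0.3, 0.4, -0.8]
opening: 0.05
grasp_force: 0.0
divider 0.74 [318. 214.] [ 0.508 -0.002  0.05 ]
```

View pics/h4.png

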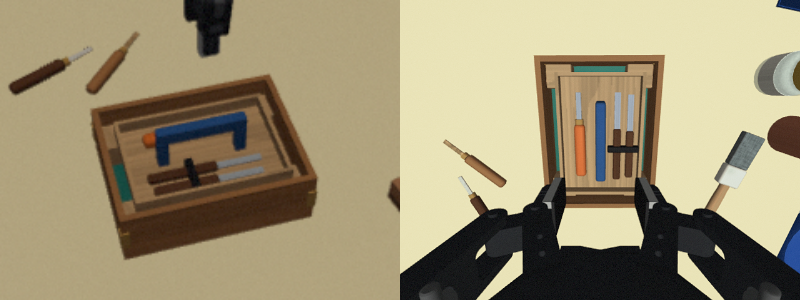

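The tray sits level and square on the corner blocks with an even gap to the walls. The gouge is still in it at (580,140), and the robot is clear.

```bash
python3 -c "
from h import *
print(bot.job_done())"
```

```text
the job is handed in; nothing more can be done
None
```

The whetstone lies flat in the recess, about 2 mm from its centre, and the divider tray sits level and square on the four corner blocks with the gouge still in it; I handed the job in at about 24 s, and no verdict came back.

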